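Slide the brown sample along the reader's rail into the free bay

ROBOT

A 6-joint arm with a two-finger parallel gripper is mounted at the origin on the work surface. World frame = base frame: x ahead of the robot, y to its left, z up, the work surface at z = 0. Lengths are in m, angles in degrees, forces in N, time in s.
With the tool pointing down it reaches from about 0.4 to 0.825 m from the base axis. Payload 7 kg.
Tool frame: the origin (TCP) lies on the centre line of the jaws, within the pads' length; the fingertips stand 14 mm ahead of it and the grasp point (between the pads) lies 5 mm behind it; z points along the fingers, x is the direction in which the jaws open and shut, and the axes are right-handed (so a half turn about z gives the same grasp; the last joint's range is limited). The gripper opens to 88 mm and grips with 3 to 60 N. Pads are 19 mm wide; open, the fingers measure 130 mm over their backs; the gripper's body (78 mm by 193 mm) begins 47 mm behind the grasp point.
Start: joints at [-53.05, 20.546, 0.682, 0, -70.136, -16.507], TCP at [0.236, -0.632, 0.241] pointing down, gripper open.
Joint ranges: [-176.03, 176.03], [-82.01, 121.73], [-58.28, 71.71], [-173.87, 95.51], [-174.79, -0.11], [-173.66, 173.66]. Speed limits (degrees/s): [136.94, 136.94, 172.46, 180, 180, 180].

INTERFACE

Orientations are given as [roll, pitch, yaw] about the fixed x, y, z axes, in that order (R = Rz(yaw) Ry(pitch) Rx(roll)).
In Python, from plant import * gives the robot as it stands.
- The arm moves only by the shell command python3 -m handwheel 'ROWS' [OPENING]. ROWS is JSON, a list of rows, each a list of 2 entries, a list of its own where there are three numbers: the shift along the tool's x, y, z each as a share of 0.2 m, from -1 to 1, then the turn, a rotation vector about the tool's x, y, z each as a share of 360 degrees, from -1 to 1. In form: [[[tx, ty, tz], [ax, ay, az]], ...]. A call has 1 to 5 rows; each row is the pose to reach, as a shift and turn from the pose commanded when the call began, along the tool's axes at that moment, turning the shorter way round; what a row does not reach only later rows make up. A row lasts 1/12 s, in which the tool goes at most 41.7 mm and 7.16 degrees, less where a joint would pass 70% of its speed; a pose out of reach is approached as far as the arm can. A call with a number of a shift or a turn outside -1 to 1 is refused whole. A call with a gripper value outside its range is refused whole. OPENING is the closure, from -1 (fully open) to 1 (shut), set as the call begins (- or left out, the last holds). The fingers move at their own pace and stop on an object; the grip force is fixed at half the most. Time passes only in rows, so rows that repeat a pose let the fingers close. It gives the time, the measured TCP pose, the force and the opening at its end, in the units of the state.
- get_obs(): the state, without advancing time (a new reading comes with each control period).
- snapshot(name): name is "side" or "top"; returns a dict with "color" (420x560x3 uint8, red, green, blue), "z_map" (420x560 float32, m along the optical axis (not along the pixel's ray), 0 where there is no reading), "intrinsics" (3x3 intrinsics, pixels), "rvec" (rotation vector, rad) and "tvec" (3), from world to camera coordinates, as OpenCV has them. Camera axes: x right, y down, z forward; pixel columns grow to the right and rows downward; lengths in m; the calibration is good to about 2 mm. A picture is of the moment at which its call begins.
- close_job(): hands the job in, once; it reports no verdict.
The state is a dict: "clock": time; "joint_pos": joint angles; "qvel": joint speeds; "tau": joint torques, N m; "tool_pos": TCP position; "orientation": TCP orientation; "force": force on the tool from outside, world axes, zero at the start; "moment": the same for the moment, N m; "opening": finger opening in m.
Only numpy, scipy, OpenCV 4.12 (cv2) and the standard library are available. Lean on these libraries where they do the work, as an engineer would, in place of code of your own. Each camera call takes 0.05 s, during which the arm holds its last target. There are 200 camera calls.

TASK

Without picking it up, push the square carrier with the brown disc across the bench until it lies flat against the reader's rail, out in the middle between the two bays, then slide it along the rail, keeping it against the rail, into the corner bay beside the green lamp until it is fully home against the end stop. Then press the green start button all the way down and let it go. Leave the white-disc carrier, the red button and the glassware and spatula alone.

Things in the scene. Friction and masses are not known exactly. Their poses are not given: they have to be found in the camera images.
- brown_carrier: Carrier to be moved: loose square aluminium block 40 x 40 mm, 18 mm tall, about 90 g, dark brown disc (32 mm) on top. Origin: centre of its underside, z up, x and y square to its sides; the four sides are alike. Starts on the bench in the middle in front of the rail, its centre 85 to 125 mm from the rail's face, at most 20 degrees out of square with it.
- white_carrier: Reference carrier, same block with a white disc; leave it where it is. Origin: centre of its underside. It stands beside the brown one, which of them is left differs.
- dock: Twin-bay reader fixed to the bench. Origin on the bench, mid-rail, on the rail's face towards the robot; y runs along the rail, +x points away from the robot. Steel rail: 364 mm long, 14 mm tall, 16 mm thick, face at x = 0. Behind it (x 16 to 101 mm) a grey housing 24 mm tall. A corner bay at each end: inner faces of the end stops at y = +170 and -170 mm.
- bay_plus (a point): Seat of the bay at the dock's +y end: where the centre of a carrier's underside lies when home (dock frame x = -20, y = +150 mm). End stop: 14 mm tall, 12 mm thick, 53 mm out from the rail. From the stop's tip a lip 22 mm long, 8 mm thick, 14 mm tall runs back parallel to the rail (x -45 to -53 mm), so the bay is 45 mm wide, open to the middle, and 18 mm of a carrier stick out.
- bay_minus (a point): Seat of the same, mirrored bay at the dock's -y end (x = -20, y = -150 mm).
- ready_lamp: Green lamp dome, 36 mm across, 24 mm tall, on the reader's housing: marks the free bay to use. Origin: centre of its underside, at x = +50, y = +150 or -150 mm, z = 24 mm in the dock's frame, same axes as the dock: the bay's seat is 70 mm in front of it (-x).
- dark_lamp: Black lamp dome of the same size at the other bay, which is not to be used.
- start_top (a point): Centre of the top face of the green start button: 32 mm across, top 22 mm above the bench when up, on a white round housing 48 mm across, 12 mm tall, fixed at the left or right front of the bench. Spring button, pressed straight down, 6 mm travel, 1.5 N to begin, 5 N fully down; springs back. The point moves with it.
- start (a joint): Green button's travel in m: 0 up, 0.006 fully down.
- stop (a joint): Red stop button's travel in m: 0 up, 0.006 fully down. Same button in red, on the other side of the bench; do not press.
- stop_top (a point): Centre of the top face of the red stop button.
- amber_bottle: Brown glass bottle 64 mm across, 130 mm tall, at a side; origin under its centre.
- small_bottle: Small brown glass bottle 44 mm across, 90 mm tall; origin under its centre.
- flask: Closed conical glass flask 68 mm across, 104 mm tall; origin under its centre.
- spatula: Spatula 160 mm long with a wooden handle, lying on the bench at a side; origin under its middle.
There are look-alikes about, which are no part of the job. What is shaped like the brown_carrier but blue or purple is not meant.

How it is judged (in metres and radians):
On the way, in this order (a step that is already met when the one before it is completed fails the run):
1. the brown carrier lies flat against the rail, out in the middle, its centre more than 45 mm from the bay's seat (x of brown_carrier in the frame of ready_lamp between -0.074 and -0.067 m and (angle between the x axis of brown_carrier and the x axis of ready_lamp, either way round below 0.08 rad or angle between the x axis of brown_carrier and the y axis of ready_lamp, either way round below 0.08 rad) and (y of brown_carrier in the frame of ready_lamp above 0.045 m or y of brown_carrier in the frame of ready_lamp below -0.045 m)), for 0.1 s.
2. the brown carrier is fully home in the corner bay by the green lamp (x of brown_carrier in the frame of ready_lamp between -0.0745 and -0.067 m and y of brown_carrier in the frame of ready_lamp between -0.004 and 0.004 m and (angle between the x axis of brown_carrier and the x axis of ready_lamp, either way round below 0.08 rad or angle between the x axis of brown_carrier and the y axis of ready_lamp, either way round below 0.08 rad) and height (world z) of brown_carrier below 0.004 m and angle between brown_carrier's own z axis and vertical below 0.05 rad), for 0.2 s.
3. the green start button is pressed down with the carrier home (all of step 2 and value of joint start above 0.0045 m), for 0.05 s.
At the end, for the whole second after the job is handed in: Brown carrier still and flat in the bay by the green lamp: within 4 mm of its seat along the rail, at most 4.5 mm off the rail, within 0.08 rad of square; start button, once pressed past 4.5 mm, up again (under 2 mm), stop button up; white carrier within 20 mm of its start (all of step 2 and linear speed of brown_carrier below 0.01 m/s and value of joint each of start, stop below 0.002 m and distance of white_carrier from where it was at the start of the episode below 0.02 m); the robot touches nothing.
It fails at once if the brown carrier is lifted or tipped: 8 mm off the bench or 0.25 rad (height (world z) of brown_carrier above 0.008 m or angle between brown_carrier's own z axis and vertical above 0.25 rad).
It fails at once if the brown carrier leaves the rail by over 10 mm on the last 55 mm before the seat (x of brown_carrier in the frame of ready_lamp below -0.08 m and y of brown_carrier in the frame of ready_lamp between -0.055 and 0.055 m).
It fails at once if the green button is pressed before the carrier is home, or the red button at all (value of joint stop above 0.003 m or (value of joint start above 0.003 m and (y of brown_carrier in the frame of ready_lamp above 0.008 m or y of brown_carrier in the frame of ready_lamp below -0.008 m or x of brown_carrier in the frame of ready_lamp below -0.08 m))).
It fails at once if the white carrier is moved by 20 mm or lifted (distance of white_carrier from where it was at the start of the episode above 0.02 m or height (world z) of white_carrier above 0.008 m).
It fails at once if a bottle, flask or the spatula is moved by 30 mm or tipped (distance of any of amber_bottle, small_bottle, flask, spatula from where it was at the start of the episode above 0.03 m or angle between any of amber_bottle, small_bottle, flask's own z axis and vertical above 0.35 rad).
It also fails if it takes over 54 s, if anything falls off the work surface, if the arm or the gripper's body presses on something with over 40 N, if the wrist force passes 120 N, or if a joint passes its speed limit or range.

## Working session

There is one attempt and no reset: what is moved stays moved. The work goes in short steps, Python scripts to look and compute and a shell command to move; the robot and the scene stay as the last step left them, time stands still between calls to the robot, and variables do not carry over. Pictures are saved under pics/ and viewed, about 8 in all and at most 12, crops included, and the job is handed in when it is done.

```bash
ls; mkdir -p pics; python3 - <<'E'
from plant import *
import cv2,numpy as np,pickle
o=get_obs();print(o)
d={}
for n in("top","side"):
    s=snapshot(n);d[n]=s;cv2.imwrite(f"pics/{n}0.png",s["color"][:,:,::-1]);print(n,s["intrinsics"],s["rvec"],s["tvec"])
pickle.dump(d,open("s0.pkl","wb"))
E
```

```text
pics
{'clock': 0.0, 'joint_pos': array([-5.30498164e+01,  2.05920324e+01,  6.32401075e-01, -2.06949650e-02,
       -7.01356811e+01, -1.65074185e+01]), 'qvel': array([-0.10346156, -0.13124356, -0.02828326, -0.0709235 ,  0.07340853,
        0.03860666]), 'tau': array([ 1.41250261e-03, -5.82724857e+01,  2.93059909e+01,  6.99716270e+00,
        6.90697329e-03, -1.72044456e-04]), 'tool_pos': array([ 0.23557293, -0.63204712,  0.23960369]), 'orientation': array([-1.79991568e+02, -9.69121218e-02,  1.10435710e+02]), 'force': array([-0.26475345,  0.71038718,  0.20043309]), 'moment': array([0.02331228, 0.03404066, 0.03841991]), 'opening': 0.08767296680567276}
top [[443.89641012   0.         282.40356223]
 [  0.         443.89641012 208.0848967 ]
 [  0.           0.           1.        ]] [ 2.1756159  -2.17545193  0.12848388] [-0.00742051  0.50755593  1.2513897 ]
side [[472.44918912   0.         287.93446227]
 [  0.         472.44918912 209.30740452]
 [  0.           0.           1.        ]] [ 1.04056433 -2.35852731  1.07335119] [0.37938304 0.27497972 0.94284048]
```

View pics/top0.png

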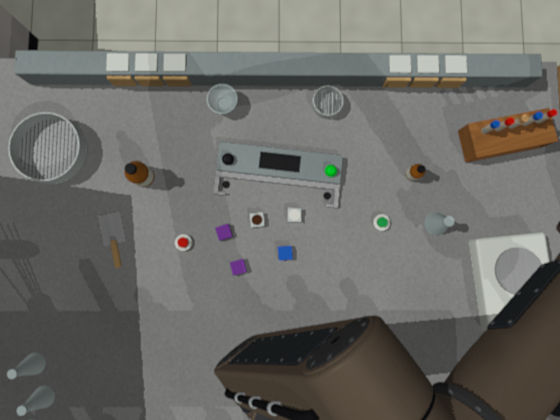

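View pics/side0.png

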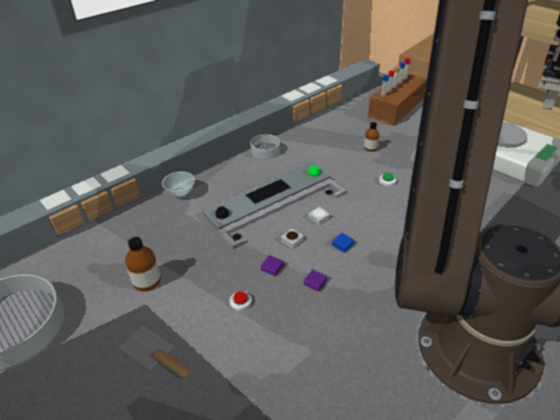

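The choice in the top view: the brown-disc carrier is at (257,219). It could be confused with the white carrier at (294,215), the purple blocks at (224,232) and (239,267), or the blue block at (285,253). The green lamp at (331,170) is the right-hand end of the dock. The start button is at (382,222) and the red button at (183,242).

```bash
cat > h.py <<'E'
import cv2,numpy as np,pickle
def cam(s):
    R=cv2.Rodrigues(np.array(s["rvec"],float))[0];return np.array(s["intrinsics"]),R,np.array(s["tvec"],float).ravel()
def ray(s,px,z):
    K,R,t=cam(s);px=np.atleast_2d(px).astype(float)
    d=(R.T@np.linalg.inv(K)@np.c_[px,np.ones(len(px))].T).T;c=-R.T@t
    return c+d*((z-c[2])/d[:,2])[:,None]
def proj(s,p):
    return cv2.projectPoints(np.atleast_2d(np.array(p,float)),np.array(s["rvec"],float),np.array(s["tvec"],float),np.array(s["intrinsics"]),None)[0][:,0]
def cloud(s):
    K,R,t=cam(s);Z=s["z_map"];v,u=np.mgrid[:Z.shape[0],:Z.shape[1]]
    pc=np.stack([(u-K[0,2])/K[0,0]*Z,(v-K[1,2])/K[1,1]*Z,Z],-1)
    return (pc-t)@R
def blob(m,near):
    n,l,st,c=cv2.connectedComponentsWithStats(m.astype(np.uint8));i=1+np.argmin(np.linalg.norm(c[1:]-near,axis=1))
    return c[i],st[i],l==i
E
python3 - <<'E'
from h import *
d=pickle.load(open("s0.pkl","rb"))
def hsv(s):return cv2.cvtColor(s["color"],cv2.COLOR_RGB2HSV).astype(int)
near={"top":dict(lamp=(331,170),dark=(228,159),start=(382,222),stop=(183,242),disc=(257,219)),
 "side":dict(lamp=(314,171),dark=(222,213),start=(388,179),stop=(240,298),disc=(292,236))}
for n in d:
    s=d[n];h=hsv(s);H,S,V=h[...,0],h[...,1],h[...,2]
    g=(H>45)&(H<80)&(S>130)&(V>80);r=((H<8)|(H>172))&(S>140)&(V>100);k=(V<45)
    br=(V<75)
    for nm,m,z in(("lamp",g,.036),("dark",k,.036),("start",g,.022),("stop",r,.022),("disc",br,.018)):
        c,st,_=blob(m,near[n][nm]);print(n,nm,c.round(1),st[2:],ray(s,c,z)[0].round(4))
s=d["top"];P=cloud(s);z=P[...,2]
print("bench z",np.median(z[200:240,300:360]))
hc=np.clip((z+.005)/.06*255,0,255).astype(np.uint8)
a=cv2.resize(s["color"][130:280,200:400,::-1],None,fx=4,fy=4,interpolation=cv2.INTER_CUBIC)
cv2.imwrite("pics/top_crop.png",a)
for r in range(183,212,2):print(r,(z[r,252:262:3]*1000).round(0),(z[r,272:284:4]*1000).round(0))
E
```

```text
top lamp [330.4 170.4] [ 12  12 117] [ 0.6161 -0.1458  0.036 ]
top dark [227.8 158.6] [11 10 93] [0.6498 0.15   0.036 ]
top start [382.  221.9] [ 9  9 65] [ 0.4682 -0.295   0.022 ]
top stop [182.6 242. ] [10  9 74] [0.4103 0.2777 0.022 ]
top disc [256.6 219.3] [ 8  8 54] [0.4759 0.0671 0.018 ]
side lamp [313.5 171.1] [ 13  11 112] [ 0.6128 -0.1404  0.036 ]
side dark [221.8 212.4] [ 13  11 113] [0.6452 0.1557 0.036 ]
side start [387.8 176.1] [ 9  7 56] [ 0.4656 -0.2911  0.022 ]
side stop [239.9 297.2] [ 13  13 133] [0.4068 0.2829 0.022 ]
side disc [291.7 235.1] [11  7 59] [0.476  0.0683 0.018 ]
bench z 0.00015012336851066133
183 [ 2. -0. -2. -1.] [-2.  8. 17.]
185 [ 1. -2. -1. -0.] [3. 2. 2.]
187 [1. 0. 2. 3.] [-4.  4.  1.]
189 [ 1.  2. -4.  1.] [ 1. -1.  3.]
191 [-0. -2.  2.  1.] [-2.  4.  0.]
193 [ 5. -4. -3. -1.] [   3. 1297.   -0.]
195 [ 2. -3.  4.  3.] [2. 1. 3.]
197 [ 2. -0. -1. -2.] [-3. -1. -1.]
199 [2. 0. 3. 1.] [-1.  1. -1.]
201 [-2. -4. -2.  1.] [-1.  4.  2.]
203 [ 1.  2. -1.  0.] [ 2.  1. -2.]
205 [3. 3. 1. 1.] [ 3. -2. -1.]
207 [ 2. -5.  1. -2.] [-5. -5. -2.]
209 [ 2. -3. -0. -0.] [-3.  1.  1.]
211 [ 2. -3.  1.  3.] [ 1. -2. -3.]
```

View pics/top_crop.png

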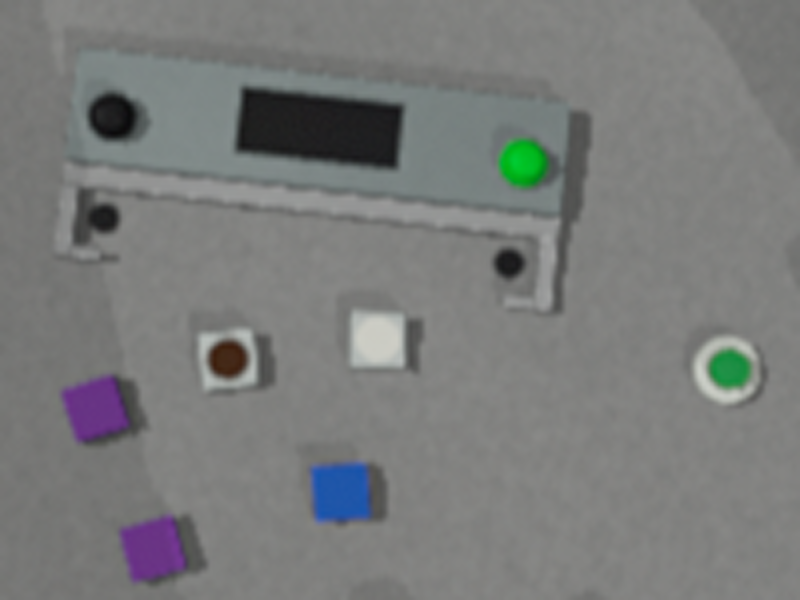

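The crop confirms the choice. The brown disc on the silver block is at crop (228,358), the white carrier is to its right, and the green lamp is over the right (-y) bay. Next I'll refine the dock frame, the carrier angle and the work geometry.

```bash
cat >> h.py <<'E'
def tri(ss,pxs):
    A=[];b=[]
    for s,p in zip(ss,pxs):
        K,R,t=cam(s);c=-R.T@t;dd=R.T@np.linalg.inv(K)@np.r_[p,1];dd/=np.linalg.norm(dd);M=np.eye(3)-np.outer(dd,dd);A.append(M);b.append(M@c)
    return np.linalg.lstsq(np.vstack(A),np.hstack(b),rcond=None)[0]
E
python3 - <<'E'
from h import *
d=pickle.load(open("s0.pkl","rb"));T,S_=d["top"],d["side"]
for nm,a,b in(("lamp",(330.4,170.4),(313.5,171.1)),("dark",(227.8,158.6),(221.8,212.4)),("disc",(256.6,219.3),(291.7,235.1)),("start",(382,221.9),(387.8,176.1)),("stop",(182.6,242),(239.9,297.2))):
    print(nm,tri((T,S_),(a,b)).round(4))
for n,sp in(("top",((226.2,184.5),(327.5,195.7))),("side",((237,237),(329,191)))):
    s=d[n];V=s["color"].max(-1)
    for p in sp:
        c,st,_=blob(V<65,p);print(n,"spot",c.round(1),st[2:],ray(s,c,0)[0].round(4))
for z in(.024,.027,.030,.036):print(z,ray(T,[(330.4,170.4),(227.8,158.6)],z).round(4).tolist(),ray(S_,[(313.5,171.1),(221.8,212.4)],z).round(4).tolist())
# carriers: bright square incl disc
h=cv2.cvtColor(T["color"],cv2.COLOR_RGB2HSV);V=h[...,2].astype(float)
for nm,c in(("brown",(256.6,219.3)),("white",(294,215))):
    x,y=int(c[0])-14,int(c[1])-14
    cr=cv2.resize(T["color"][y:y+29,x:x+29].max(-1),None,fx=8,fy=8,interpolation=cv2.INTER_CUBIC)
    m=(cr>165).astype(np.uint8);cs=cv2.findContours(m,cv2.RETR_EXTERNAL,cv2.CHAIN_APPROX_NONE)[0]
    k=max(cs,key=cv2.contourArea);bx=cv2.boxPoints(cv2.minAreaRect(k));px=(bx+.5)/8-.5+[x,y]
    w=ray(T,px,.018);e=np.roll(w,-1,0)-w;print(nm,w.mean(0).round(4),np.linalg.norm(e,axis=1).round(4),np.degrees(np.arctan2(e[:,1],e[:,0])).round(1))
# rail front edge: profile across at several columns, z=.014
cam0=T["color"].max(-1).astype(int)
for u in(240,256,270,290,305):
    print(u,[(v,int(cam0[v,u])) for v in range(168,192)])
E
```

```text
lamp [ 0.6175 -0.1461  0.0305]
dark [0.6517 0.1512 0.029 ]
disc [0.4763 0.0674 0.0171]
start [ 0.4686 -0.2959  0.0181]
stop [0.411  0.2795 0.015 ]
top spot [225.  184.1] [ 8  7 41] [0.5812 0.1614 0.    ]
top spot [326.9 195.4] [ 7  6 36] [ 0.548 -0.139  0.   ]
side spot [236.2 236.4] [ 9  6 42] [0.5815 0.1619 0.    ]
side spot [329.  191.8] [ 7  5 28] [ 0.548  -0.1386  0.    ]
0.024 [[0.6183, -0.1473, 0.024], [0.6525, 0.1515, 0.024]] [[0.6243, -0.1521, 0.024], [0.6571, 0.1485, 0.024]]
0.027 [[0.6177, -0.147, 0.027], [0.6518, 0.1511, 0.027]] [[0.6215, -0.1492, 0.027], [0.6541, 0.1503, 0.027]]
0.03 [[0.6171, -0.1466, 0.03], [0.6512, 0.1508, 0.03]] [[0.6186, -0.1462, 0.03], [0.6511, 0.1521, 0.03]]
0.036 [[0.616, -0.1458, 0.036], [0.6499, 0.1502, 0.036]] [[0.6128, -0.1404, 0.036], [0.645, 0.1557, 0.036]]
brown [0.4866 0.0842 0.018 ] [0.0203 0.0103 0.0203 0.0103] [ -33.9 -124.3  146.    55.7]
white [ 0.4902 -0.0407  0.018 ] [0.0366 0.0381 0.0365 0.0381] [-9.000e+01  1.797e+02  9.000e+01 -1.000e-01]
240 [(168, 137), (169, 137), (170, 139), (171, 134), (172, 115), (173, 118), (174, 142), (1
[... 668 characters left out ...]
182, 112), (183, 119), (184, 129), (185, 131), (186, 130), (187, 129), (188, 128), (189, 130), (190, 130), (191, 131)]
290 [(168, 32), (169, 31), (170, 45), (171, 85), (172, 119), (173, 132), (174, 134), (175, 134), (176, 132), (177, 121), (178, 112), (179, 129), (180, 145), (181, 149), (182, 148), (183, 139), (184, 117), (185, 112), (186, 127), (187, 130), (188, 130), (189, 131), (190, 132), (191, 129)]
305 [(168, 130), (169, 130), (170, 130), (171, 130), (172, 129), (173, 130), (174, 129), (175, 129), (176, 130), (177, 131), (178, 127), (179, 114), (180, 121), (181, 146), (182, 150), (183, 151), (184, 146), (185, 129), (186, 115), (187, 126), (188, 131), (189, 131), (190, 127), (191, 127)]
```

```bash
cat >> h.py <<'E'
from scipy.spatial.transform import Rotation as Rot
YD=-6.33; O=np.array([0.5846,0.0093]); RD=np.array([[np.cos(np.radians(YD)),-np.sin(np.radians(YD))],[np.sin(np.radians(YD)),np.cos(np.radians(YD))]])
def d2w(p):return O+RD@np.array(p,float)
def w2d(p):return RD.T@(np.array(p[:2],float)-O)
def need(o,xy,z,yaw):
    R=Rot.from_euler("xyz",o["orientation"],degrees=True);Rt=Rot.from_euler("xyz",[180,0,yaw],degrees=True)
    sh=R.inv().apply(np.r_[xy,z]-o["tool_pos"])/.2;tu=(R.inv()*Rt).as_rotvec(degrees=True)/360
    print("t",o["clock"],"dock xy mm",(w2d(o["tool_pos"])*1e3).round(1),"z",round(o["tool_pos"][2]*1e3,1),"ori",o["orientation"].round(2),"F",o["force"].round(1));print("shift",sh.round(3),"turn",tu.round(4))
E
python3 - <<'E'
from h import *
from plant import *
o=get_obs();need(o,[.45,-.3],.24,83.67);need(o,d2w([-.165,.046]),.1,83.67);print(d2w([-.165,.046]))
T=pickle.load(open("s0.pkl","rb"))["top"]
for p in((240,178.2),(256,180.2),(290,183.4),(305,185.2)):print(p,w2d(ray(T,p,.014)[0]).round(4))
print("white",w2d([.4902,-.0407]),"start",w2d([.4686,-.2959]))
E
```

```text
t 0.1 dock xy mm [-276.2 -676. ] z 239.7 ori [-1.7999e+02 -9.0000e-02  1.1044e+02] F [ 0.5  0.3 -0.6]
shift [1.182 1.584 0.   ] turn [-0.0001 -0.0002  0.0744]
t 0.1 dock xy mm [-276.2 -676. ] z 239.7 ori [-1.7999e+02 -9.0000e-02  1.1044e+02] F [ 0.5  0.3 -0.6]
shift [2.972 2.122 0.703] turn [-0.0001 -0.0002  0.0744]
[0.42567766 0.07321159]
(240, 178.2) [0.     0.1077]
(256, 180.2) [-0.0006  0.0605]
(290, 183.4) [ 0.0011 -0.0392]
(305, 185.2) [ 0.0007 -0.0834]
white [-0.08831174 -0.06010321] start [-0.08164305 -0.31612886]
```

```bash
python3 -m handwheel '[[[0.6,0.8,0],[0,0,0.0744]],[[0.6,0.8,0],[0,0,0.0744]],[[0.6,0.8,0],[0,0,0.0744]],[[0.6,0.8,0],[0,0,0.0744]],[[0.6,0.8,0],[0,0,0.0744]]]' 1; python3 - <<'E'
from h import *
from plant import *
o=get_obs();need(o,[.45,-.3],.24,83.67);need(o,d2w([-.165,.046]),.1,83.67)
E
```

```text
clock: 0.52
tool_pos: [0.3442, -0.4622, 0.2401]
orientation: [-180.0, -0.0, 83.2]
force: [0.8, -0.2, -1.0]
opening: 0.0598
t 0.5167 dock xy mm [-187.  -495.1] z 240.1 ori [-1.7997e+02 -3.0000e-02  8.3240e+01] F [ 0.8 -0.2 -1. ]
shift [0.868 0.43  0.001] turn [-0.0001 -0.0001 -0.0012]
t 0.5167 dock xy mm [-187.  -495.1] z 240.1 ori [-1.7997e+02 -3.0000e-02  8.3240e+01] F [ 0.8 -0.2 -1. ]
shift [2.706 0.09  0.702] turn [-0.0001 -0.0001 -0.0012]
```

```bash
python3 -m handwheel '[[[0.9,0.3,0],[0,0,0]],[[0.9,0.3,0],[0,0,0]],[[0.9,0.3,0],[0,0,0]],[[0.9,0.3,0],[0,0,0]],[[0.9,0.3,0],[0,0,0]]]'; python3 -m handwheel '[[[0.9,-0.1,0.2],[0,0,0]],[[0.9,-0.1,0.2],[0,0,0]],[[0.9,-0.1,0.2],[0,0,0]],[[0.9,-0.1,0.2],[0,0,0]],[[0.9,-0.1,0.2],[0,0,0]]]';  python3 -m handwheel '[[[0.9,-0.1,0.3],[0,0,0]],[[0.9,-0.1,0.3],[0,0,0]],[[0.9,-0.1,0.3],[0,0,0]],[[0.9,-0.1,0.3],[0,0,0]],[[0.9,-0.1,0.3],[0,0,0]]]'; python3 - <<'E'
from h import *
from plant import *
o=get_obs();need(o,d2w([-.165,.046]),.06,83.67)
E
```

```text
clock: 0.93
tool_pos: [0.4241, -0.2888, 0.2405]
orientation: [180.0, -0.0, 83.7]
force: [0.1, -0.6, -0.4]
opening: 0.0265
clock: 1.35
tool_pos: [0.4221, -0.1077, 0.1995]
orientation: [-179.9, -0.0, 83.7]
force: [0.7, -0.5, 0.0]
opening: 0.0007
clock: 1.77
tool_pos: [0.4226, 0.073, 0.1396]
orientation: [-180.0, -0.0, 83.7]
force: [0.6, -0.7, 0.7]
opening: 0.0008
t 1.7667 dock xy mm [-168.1   45.5] z 139.6 ori [-179.98   -0.     83.73] F [ 0.6 -0.7  0.7]
shift [0.003 0.016 0.398] turn [-0.0001 -0.      0.0002]
```

```bash
python3 -m handwheel '[[[0.0,0,0.2],[0,0,0]],[[0,0,0.4],[0,0,0]],[[0,0,0.55],[0,0,0]],[[0,0,0.6],[0,0,0]],[[0,0,0.6],[0,0,0]]]'; python3 - <<'E'
from h import *
from plant import *
o=get_obs();need(o,d2w([-.14,.046]),.019,83.67)
s=snapshot("side");cv2.imwrite("pics/side1.png",cv2.resize(s["color"][150:300,200:400,::-1],None,fx=4,fy=4,interpolation=cv2.INTER_CUBIC))
E
```

```text
clock: 2.18
tool_pos: [0.4212, 0.0691, 0.0179]
orientation: [-179.7, 0.2, 83.7]
force: [0.3, -0.1, 0.4]
opening: 0.0008
t 2.1833 dock xy mm [-169.    41.5] z 17.9 ori [-179.72    0.24   83.66] F [ 0.3 -0.1  0.4]
shift [ 0.023  0.145 -0.006] turn [-0.0008  0.0007 -0.    ]
```

View pics/side1.png

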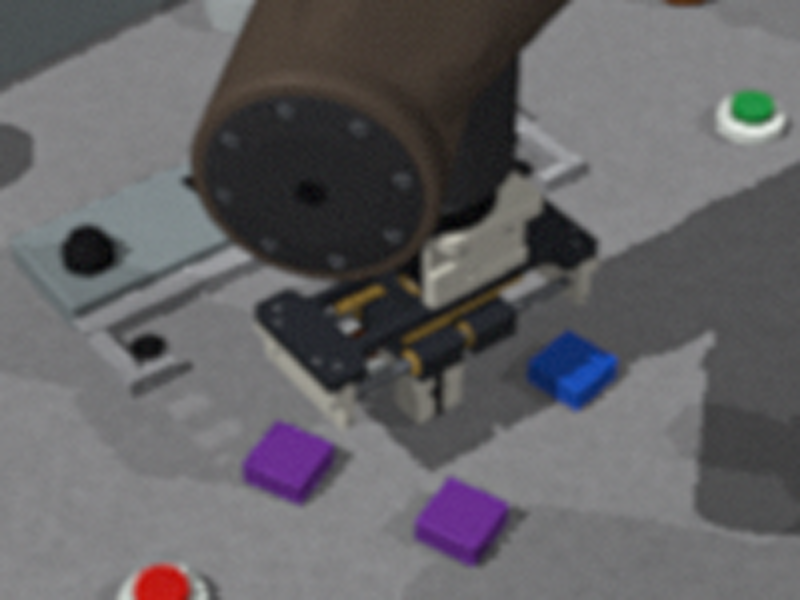

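The side crop shows the closed fingers at (430,390) standing on the near side of the carrier. The gripper hides the carrier, and the purple and blue blocks are clear. Now the push.

```bash
python3 -m handwheel '[[[0.02,0.04,-0.003],[0,0,0]],[[0.02,0.08,-0.003],[0,0,0]],[[0.02,0.11,-0.003],[0,0,0]],[[0.02,0.14,-0.003],[0,0,0]],[[0.02,0.17,-0.003],[0,0,0]]]'; python3 -m handwheel '[[[0,0.03,0],[0,0,0]],[[0,0.06,0],[0,0,0]],[[0,0.09,0],[0,0,0]],[[0,0.12,0],[0,0,0]],[[0,0.15,0],[0,0,0]]]'; python3 -m handwheel '[[[0,0.03,0],[0,0,0]],[[0,0.06,0],[0,0,0]],[[0,0.09,0],[0,0,0]],[[0,0.12,0],[0,0,0]],[[0,0.15,0],[0,0,0]]]'; python3 - <<'E'
from h import *
from plant import *
o=get_obs();need(o,d2w([-.05,.046]),.019,83.67)
s=snapshot("side");c=s["color"][150:300,200:400,::-1]
cv2.imwrite("pics/side2.png",cv2.resize(c,None,fx=4,fy=4,interpolation=cv2.INTER_CUBIC))
E
```

```text
clock: 2.65
tool_pos: [0.4586, 0.0706, 0.0219]
orientation: [179.9, -0.1, 83.6]
force: [-0.3, 0.2, 0.8]
opening: 0.0004
clock: 3.07
tool_pos: [0.4878, 0.0671, 0.0211]
orientation: [-180.0, 0.0, 83.7]
force: [-1.9, 0.2, 0.8]
opening: 0.0004
clock: 3.48
tool_pos: [0.5178, 0.0638, 0.0211]
orientation: [180.0, 0.0, 83.7]
force: [0.5, 0.6, -0.8]
opening: 0.0001
t 3.4833 dock xy mm [-72.4  46.8] z 21.1 ori [180.     0.    83.66] F [ 0.5  0.6 -0.8]
shift [-0.004  0.112  0.011] turn [ 0.  0. -0.]
```

```bash
python3 -m handwheel '[[[0,0.02,0.01],[0,0,0]],[[0,0.04,0.01],[0,0,0]],[[0,0.06,0.01],[0,0,0]],[[0,0.08,0.01],[0,0,0]],[[0,0.095,0.01],[0,0,0]]]'; python3 -m handwheel '[[[0,0.01,0],[0,0,0]],[[0,0.02,0],[0,0,0]],[[0,0.02,0],[0,0,0]]]'; python3 - <<'E'
from h import *
from plant import *
o=get_obs();need(o,d2w([-.05,.046]),.019,83.67)
E
```

```text
clock: 3.95
tool_pos: [0.5366, 0.0618, 0.0192]
orientation: [180.0, -0.0, 83.7]
force: [0.2, 0.2, 0.8]
opening: 0.0002
clock: 4.2
tool_pos: [0.5383, 0.0613, 0.0189]
orientation: [-179.8, 0.0, 83.6]
force: [-7.7, 4.1, 4.2]
opening: 0.0005
t 4.2 dock xy mm [-51.8  46.6] z 18.9 ori [-1.7982e+02  4.0000e-02  8.3620e+01] F [-7.7  4.1  4.2]
shift [-0.003  0.009 -0.001] turn [-0.0005  0.0001 -0.0001]
```

```bash
python3 -m handwheel '[[[0,0.006,0],[0,0,0]],[[0,0.012,0],[0,0,0]],[[0,0.012,0],[0,0,0]]]'; python3 -c "
from h import *
from plant import *
need(get_obs(),d2w([-.05,.046]),.019,83.67)"; python3 -m handwheel '[[[0,-0.03,0],[0,0,0]],[[0,-0.1,0],[0,0,0]],[[0,-0.2,-0.1],[0,0,0]],[[0,-0.35,-0.3],[0,0,0]],[[0,-0.5,-0.5],[0,0,0]]]';  python3 - <<'E'
from h import *
from plant import *
o=get_obs();need(o,d2w([-.05,.046]),.019,83.67)
for n in("top","side"):
    s=snapshot(n);pickle.dump(s,open(f"{n}1.pkl","wb"))
    y,x=(150,215) if n=="top" else(160,220)
    cv2.imwrite(f"pics/{n}3.png",cv2.resize(s["color"][y:y+75,x:x+130,::-1],None,fx=6,fy=6,interpolation=cv2.INTER_CUBIC))
a=cv2.imread("pics/top3.png");b=cv2.imread("pics/side3.png");cv2.imwrite("pics/both3.png",cv2.resize(np.vstack([a,b]),None,fx=.66,fy=.66))
E
```

```text
clock: 4.45
tool_pos: [0.5383, 0.0612, 0.0187]
orientation: [-179.6, 0.1, 83.6]
force: [-16.2, 10.0, 11.5]
opening: 0.0001
t 4.45 dock xy mm [-51.7  46.5] z 18.7 ori [-1.7963e+02  8.0000e-02  8.3600e+01] F [-16.2  10.   11.5]
shift [-0.002  0.008 -0.001] turn [-0.001   0.0002 -0.0002]
clock: 4.87
tool_pos: [0.4516, 0.0706, 0.1057]
orientation: [-179.9, 0.1, 83.6]
force: [1.3, 0.7, 1.7]
opening: 0.0001
t 4.8667 dock xy mm [-138.9   46.2] z 105.7 ori [-1.7988e+02  1.2000e-01  8.3640e+01] F [1.3 0.7 1.7]
shift [-0.     0.446  0.433] turn [-0.0003  0.0003 -0.0001]
```

View pics/both3.png

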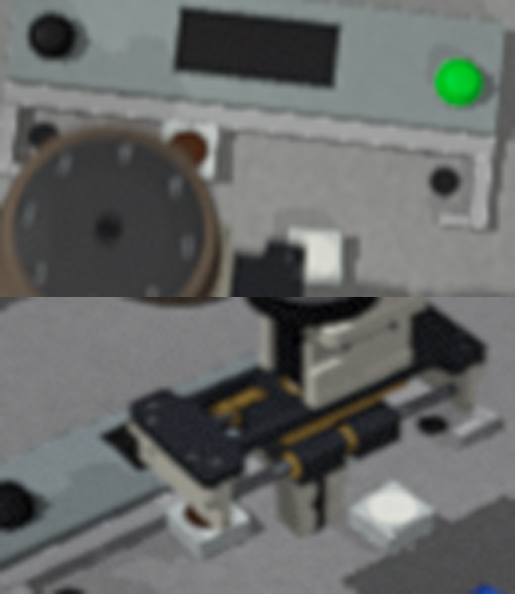

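The top part shows the carrier at about (200,145), up near the rail but partly hidden by the wrist. I'm moving the tool to the +y side, where it goes next anyway, to get a clear measurement.

```bash
python3 -m handwheel '[[[0.2,0,0],[0,0,0]],[[0.4,0,0],[0,0,0]],[[0.4,0,0],[0,0,0]],[[0.4,0,0],[0,0,0]]]';  python3 - <<'E'
from h import *
from plant import *
o=get_obs();need(o,d2w([-.02,.115]),.06,83.67)
s=snapshot("top");pickle.dump(s,open("top2.pkl","wb"))
h=cv2.cvtColor(s["color"],cv2.COLOR_RGB2HSV).astype(int)
c,st,_=blob((h[...,2]<85)&(h[...,1]>90)&((h[...,0]<15)|(h[...,0]>170)),(263,188));print(c,st,w2d(ray(s,c,.018)[0]))
cv2.imwrite("pics/top4.png",cv2.resize(s["color"][165:210,225:310,::-1],None,fx=9,fy=9,interpolation=cv2.INTER_CUBIC))
E
```

```text
clock: 5.3
tool_pos: [0.4623, 0.1524, 0.106]
orientation: [179.9, -0.0, 83.8]
force: [-0.9, -0.6, -0.2]
opening: 0.0007
t 5.3 dock xy mm [-137.4  128.8] z 106.0 ori [ 1.7995e+02 -4.0000e-02  8.3810e+01] F [-0.9 -0.6 -0.2]
shift [-0.071  0.587  0.23 ] turn [ 0.0001 -0.0001  0.0004]
[262.05454545 187.27272727] [258 184   9   8  55] [-0.01995548  0.04039803]
```

View pics/top4.png

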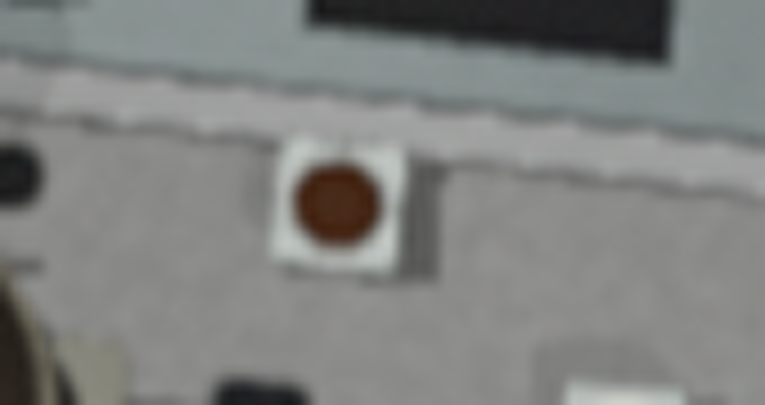

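The carrier is flush to the rail: dock x = -20.0 mm, y = +40.4 mm, edge slope about 7° against the dock's 6.3°. Next, go behind it on the +y side.

```bash
python3 -m handwheel '[[[-0.03,0.2,0.05],[0,0,0]],[[-0.06,0.4,0.1],[0,0,0]],[[-0.085,0.55,0.2],[0,0,0]],[[-0.085,0.57,0.23],[0,0,0]],[[-0.085,0.57,0.23],[0,0,0]]]'; python3 -m handwheel '[[[0,0,0.1],[0,0,0]],[[0,0,0.18],[0,0,0]],[[0,0,0.2],[0,0,0]],[[0,0,0.2],[0,0,0]]]';  python3 - <<'E'
from h import *
from plant import *
o=get_obs();need(o,d2w([-.0225,.085]),.019,83.67)
E
```

```text
clock: 5.77
tool_pos: [0.573, 0.1186, 0.0569]
orientation: [-179.8, 0.2, 83.5]
force: [-0.8, 0.6, -0.6]
opening: 0.0004
clock: 6.1
tool_pos: [0.5717, 0.1203, 0.0193]
orientation: [-179.9, 0.1, 83.6]
force: [0.6, -0.2, -0.1]
opening: 0.0002
t 6.1 dock xy mm [-25.1 108.9] z 19.3 ori [-1.7989e+02  8.0000e-02  8.3640e+01] F [ 0.6 -0.2 -0.1]
shift [-0.12   0.013  0.002] turn [-0.0003  0.0002 -0.0001]
```

```bash
python3 -m handwheel '[[[-0.05,0.01,0],[0,0,0]],[[-0.1,0.013,0],[0,0,0]],[[-0.13,0.013,0],[0,0,0]],[[-0.16,0.013,0],[0,0,0]],[[-0.19,0.013,0],[0,0,0]]]'; python3 -m handwheel '[[[-0.03,0,0],[0,0,0]],[[-0.06,0,0],[0,0,0]],[[-0.09,0.002,0],[0,0,0]],[[-0.12,0.002,0],[0,0,0]],[[-0.15,0.002,0],[0,0,0]]]';  python3 -m handwheel '[[[-0.03,0,0],[0,0,0]],[[-0.06,0,0],[0,0,0]],[[-0.09,0.002,0],[0,0,0]],[[-0.12,0.002,0],[0,0,0]],[[-0.15,0.002,0],[0,0,0]]]'; python3 - <<'E'
from h import *
from plant import *
o=get_obs();need(o,d2w([-.022,-.109]),.019,83.67)
s=snapshot("top");pickle.dump(s,open("top3.pkl","wb"))
cv2.imwrite("pics/top5.png",cv2.resize(s["color"][165:210,235:345,::-1],None,fx=7,fy=7,interpolation=cv2.INTER_CUBIC))
E
```

```text
clock: 6.52
tool_pos: [0.5718, 0.0825, 0.0206]
orientation: [179.9, -0.0, 83.6]
force: [-1.2, 0.5, 0.7]
opening: 0.0002
clock: 6.93
tool_pos: [0.5687, 0.0526, 0.0198]
orientation: [180.0, 0.0, 83.7]
force: [0.3, 0.0, 0.6]
opening: 0.0005
clock: 7.35
tool_pos: [0.5655, 0.0227, 0.0197]
orientation: [-180.0, 0.0, 83.7]
force: [-0.6, 1.1, 0.3]
opening: 0.0007
t 7.35 dock xy mm [-20.5  11.2] z 19.7 ori [-1.7998e+02  1.0000e-02  8.3650e+01] F [-0.6  1.1  0.3]
shift [-0.601 -0.008  0.004] turn [-0.0001  0.     -0.    ]
```

View pics/top5.png

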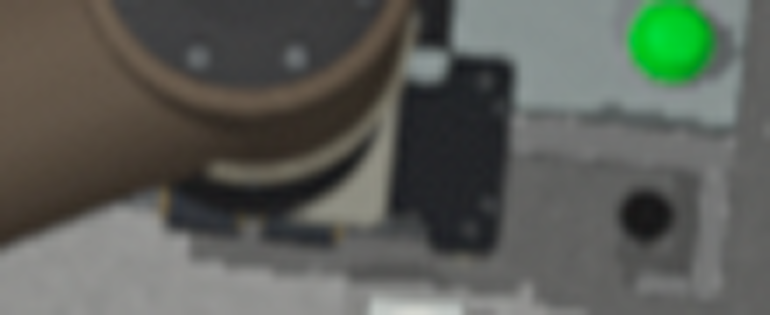

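The gripper hides the carrier. I'll push to about y = -80, short of the zone where leaving the rail fails the run, then back off and check.

```bash
python3 -m handwheel '[[[-0.03,0,0],[0,0,0]],[[-0.06,0,0],[0,0,0]],[[-0.09,0,0],[0,0,0]],[[-0.12,0,0],[0,0,0]],[[-0.15,0,0],[0,0,0]]]'; python3 -m handwheel '[[[-0.03,0,0],[0,0,0]],[[-0.06,0,0],[0,0,0]],[[-0.08,0,0],[0,0,0]],[[-0.09,0,0],[0,0,0]],[[-0.09,0,0],[0,0,0]]]';  python3 -m handwheel '[[[0.04,0,0],[0,0,0]],[[0.2,0,0],[0,0,0]],[[0.4,0,0],[0,0,0]],[[0.55,0,0],[0,0,0]],[[0.55,0,0],[0,0,0]]]'; cat >> h.py <<'E'
def look(s,near):
    h=cv2.cvtColor(s["color"],cv2.COLOR_RGB2HSV).astype(int)
    c,st,_=blob((h[...,2]<85)&(h[...,1]>90)&((h[...,0]<15)|(h[...,0]>170)),near);print("disc",c.round(1),st[2:],"dock mm",(1e3*w2d(ray(s,c,.018)[0])).round(1))
    x,y=int(round(c[0]))-10,int(round(c[1]))-10;V=s["color"].min(-1)
    cr=cv2.resize(V[y:y+21,x:x+21],None,fx=8,fy=8,interpolation=cv2.INTER_CUBIC)
    cr=cv2.circle(cr.copy(),(84,84),48,255,-1)
    k=max(cv2.findContours((cr>165).astype(np.uint8),cv2.RETR_EXTERNAL,cv2.CHAIN_APPROX_NONE)[0],key=cv2.contourArea)
    w=ray(s,(cv2.boxPoints(cv2.minAreaRect(k))+.5)/8-.5+[x,y],.018);e=np.roll(w,-1,0)-w
    print("rect centre dock mm",(1e3*w2d(w.mean(0))).round(1),"sides",(1e3*np.linalg.norm(e,axis=1)).round(1)[:2],"yaw-dock",((np.degrees(np.arctan2(e[:,1],e[:,0]))-YD+45)%90-45).round(1)[:2])
E
python3 - <<'E'
from h import *
from plant import *
o=get_obs();need(o,d2w([-.022,-.039]),.019,83.67)
s=snapshot("top");K=proj(s,np.r_[d2w([-.02,-.08]),.018])[0];print(K);look(pickle.load(open("top2.pkl","rb")),(262,187));look(s,K)
E
```

```text
clock: 7.82
tool_pos: [0.5623, -0.0071, 0.0198]
orientation: [-180.0, 0.0, 83.7]
force: [-0.9, 0.9, -0.3]
opening: 0.0007
clock: 8.23
tool_pos: [0.5604, -0.0249, 0.0198]
orientation: [-180.0, 0.0, 83.6]
force: [-0.3, -0.2, 0.2]
opening: 0.0004
clock: 8.65
tool_pos: [0.5744, 0.0904, 0.0203]
orientation: [179.8, -0.1, 83.9]
force: [0.5, -0.4, 0.1]
opening: 0.0005
t 8.65 dock xy mm [-19.   79.5] z 20.3 ori [ 1.7985e+02 -7.0000e-02  8.3910e+01] F [ 0.5 -0.4  0.1]
shift [-0.592 -0.017  0.006] turn [ 0.0004 -0.0002  0.0007]
[303.18171313 191.86710556]
disc [262.1 187.3] [ 9  8 55] dock mm [-20.   40.4]
rect centre dock mm [-18.5  40.5] sides [41.6 39.4] yaw-dock [0.9 0.6]
disc [300.9 191.5] [ 9  8 59] dock mm [-19.7 -73.4]
rect centre dock mm [-21.2 -73.9] sides [34.8 34.6] yaw-dock [-38.5 -39.1]
```

Still flush (disc at x = -19.7, y = -73.4), and the finger offset along the rail is 16.7 mm, so home is at tool y ≈ -113. Resuming.

```bash
python3 -m handwheel '[[[-0.15,0,0],[0,0,0]],[[-0.35,0,0],[0,0,0]],[[-0.48,0,0],[0,0,0]],[[-0.54,0,0],[0,0,0]],[[-0.57,0,0],[0,0,0]]]'; python3 -m handwheel '[[[-0.03,0,0],[0,0,0]],[[-0.06,0,0],[0,0,0]],[[-0.09,0,0],[0,0,0]],[[-0.12,0,0],[0,0,0]],[[-0.15,0,0],[0,0,0]]]'; python3 -m handwheel '[[[-0.03,0,0],[0,0,0]],[[-0.06,0,0],[0,0,0]],[[-0.09,0,0],[0,0,0]],[[-0.12,0,0],[0,0,0]],[[-0.15,0,0],[0,0,0]]]';  python3 - <<'E'
from h import *
from plant import *
o=get_obs();need(o,d2w([-.020,-.113]),.019,83.67)
E
```

```text
clock: 9.12
tool_pos: [0.5594, -0.03, 0.0198]
orientation: [-180.0, 0.0, 83.5]
force: [-1.0, 1.9, -0.1]
opening: 0.0007
clock: 9.53
tool_pos: [0.5568, -0.0581, 0.0199]
orientation: [180.0, -0.0, 83.7]
force: [-0.4, 1.7, 1.4]
opening: 0.0008
clock: 9.95
tool_pos: [0.5534, -0.0886, 0.0198]
orientation: [180.0, 0.0, 83.7]
force: [-0.5, 1.8, 0.0]
opening: 0.0002
t 9.95 dock xy mm [ -20.2 -100.8] z 19.8 ori [179.99   0.    83.66] F [-0.5  1.8  0. ]
shift [-0.061  0.001  0.004] turn [ 0.  0. -0.]
```

```bash
python3 -m handwheel '[[[-0.02,0,0],[0,0,0]],[[-0.035,0,0],[0,0,0]],[[-0.05,0,0],[0,0,0]],[[-0.055,0,0],[0,0,0]],[[-0.06,0,0],[0,0,0]]]'; python3 -m handwheel '[[[-0.005,0,0],[0,0,0]],[[-0.01,0,0],[0,0,0]],[[-0.01,0,0],[0,0,0]]]';  python3 - <<'E'
from h import *
from plant import *
o=get_obs();need(o,d2w([-.020,-.1133]),.019,83.67)
E
```

```text
clock: 10.37
tool_pos: [0.5521, -0.1, 0.0199]
orientation: [180.0, 0.0, 83.7]
force: [-0.5, 0.8, 0.1]
opening: 0.0001
clock: 10.62
tool_pos: [0.5518, -0.102, 0.0198]
orientation: [-180.0, 0.0, 83.7]
force: [0.4, 0.3, 0.3]
opening: 0.0004
t 10.6167 dock xy mm [ -20.3 -114.2] z 19.8 ori [-180.      0.     83.67] F [0.4 0.3 0.3]
shift [0.004 0.002 0.004] turn [-0.  0.  0.]
```

```bash
python3 -m handwheel '[[[-0.005,0,0],[0,0,0]],[[-0.01,0,0],[0,0,0]],[[-0.01,0,0],[0,0,0]]]'; python3 -m handwheel '[[[-0.005,0,0],[0,0,0]],[[-0.005,0,0],[0,0,0]]]';  python3 -c "
from h import *
from plant import *
need(get_obs(),d2w([-.020,-.1133]),.019,83.67)"
```

```text
clock: 10.87
tool_pos: [0.5517, -0.1029, 0.0198]
orientation: [180.0, -0.1, 83.6]
force: [-1.3, 8.2, 1.0]
opening: 0.0004
clock: 11.03
tool_pos: [0.5518, -0.103, 0.0199]
orientation: [180.0, -0.1, 83.6]
force: [-2.0, 15.0, 2.7]
opening: 0.0007
t 11.0333 dock xy mm [ -20.3 -115.2] z 19.9 ori [ 1.7996e+02 -1.3000e-01  8.3650e+01] F [-2.  15.   2.7]
shift [0.009 0.001 0.004] turn [ 0.0001 -0.0003 -0.0001]
```

A 15 N stop at tool y = -115.2 means the carrier is against the end stop. Backing off to check.

```bash
python3 -m handwheel '[[[0.02,0,0],[0,0,0]],[[0.1,0,0],[0,0,0]],[[0.3,0,-0.1],[0,0,0]],[[0.5,0,-0.25],[0,0,0]],[[0.65,0,-0.4],[0,0,0]]]'; python3 - <<'E'
from h import *
from plant import *
s=snapshot("top");K=proj(s,np.r_[d2w([-.02,-.15]),.018])[0];print(K);look(s,K)
s2=snapshot("side");K2=proj(s2,np.r_[d2w([-.02,-.15]),.018])[0];look(s2,K2)
a=s["color"][165:220,290:400,::-1];cv2.imwrite("pics/top6.png",cv2.resize(a,None,fx=7,fy=7,interpolation=cv2.INTER_CUBIC))
need(get_obs(),[.4686,-.2959],.12,83.67)
E
```

```text
clock: 11.45
tool_pos: [0.5639, 0.0166, 0.0913]
orientation: [-179.8, 0.1, 83.6]
force: [1.2, 0.2, 0.3]
opening: 0.0006
[327.08186096 194.52816593]
disc [327.5 194.7] [ 8  8 55] dock mm [ -20.2 -151.4]
rect centre dock mm [ -21.2 -153. ] sides [34.9 34.5] yaw-dock [-38.7 -39.2]
disc [329.1 186.8] [ 9  5 33] dock mm [ -20.1 -150.5]
rect centre dock mm [ -20.6 -149.9] sides [46.  43.9] yaw-dock [20.2 -7.7]
t 11.55 dock xy mm [-17.    8.6] z 96.3 ori [ 1.7954e+02 -1.5000e-01  8.3930e+01] F [ 0.2  0.6 -0.4]
shift [-1.622 -0.329 -0.125] turn [ 0.0013 -0.0004  0.0007]
```

View pics/top6.png

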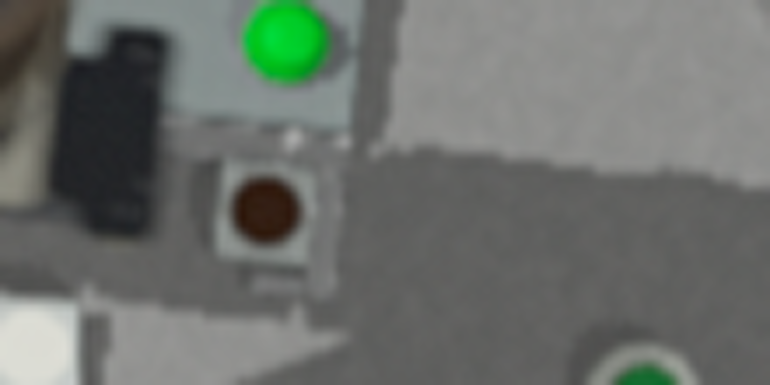

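The carrier sits square in the bay beside the green lamp at crop (265,208), against both the stop and the rail. The disc measures (-20.2, -151.4) mm from the top view and (-20.1, -150.5) mm from the side. The start button is next, at about (0.468, -0.294).

```bash
python3 -m handwheel '[[[-0.85,-0.2,-0.15],[0,0,0]],[[-0.85,-0.2,-0.15],[0,0,0]],[[-0.85,-0.2,-0.15],[0,0,0]],[[-0.85,-0.2,-0.15],[0,0,0]],[[-0.85,-0.2,-0.15],[0,0,0]]]'; python3 -m handwheel '[[[-0.7,-0.1,0],[0,0,0]],[[-0.7,-0.1,0],[0,0,0]],[[-0.7,-0.1,0],[0,0,0]],[[-0.7,-0.1,0],[0,0,0]],[[-0.7,-0.1,0],[0,0,0]]]';  python3 - <<'E'
from h import *
from plant import *
need(get_obs(),[.4675,-.2935],.041,83.67)
d=pickle.load(open("s0.pkl","rb"))["top"];P=cloud(d)
m=(P[...,0]>.4)&(P[...,0]<.52)&(P[...,1]<-.38)&(P[...,1]>-.55)&(P[...,2]>.02)&(P[...,2]<.12)
print("flask",m.sum(),P[m].mean(0).round(3),P[m][:,1].max().round(3))
E
```

```text
clock: 11.97
tool_pos: [0.5041, -0.1526, 0.1224]
orientation: [-180.0, 0.0, 83.5]
force: [0.8, 0.6, 0.1]
opening: 0.0005
clock: 12.38
tool_pos: [0.4694, -0.289, 0.1212]
orientation: [-179.9, 0.0, 83.4]
force: [0.7, -0.8, -0.4]
opening: 0.0004
t 12.3833 dock xy mm [ -81.6 -309.2] z 121.2 ori [-1.7994e+02  2.0000e-02  8.3440e+01] F [ 0.7 -0.8 -0.4]
shift [-0.023 -0.007  0.401] turn [-0.0002  0.0001 -0.0006]
flask 408 [ 0.459 -0.453  0.058] -0.426
```

```bash
python3 -m handwheel '[[[-0.02,-0.01,0.15],[0,0,0]],[[-0.02,-0.01,0.3],[0,0,0]],[[-0.02,-0.01,0.39],[0,0,0]],[[-0.02,-0.01,0.4],[0,0,0]],[[-0.02,-0.01,0.4],[0,0,0]]]'; python3 -m handwheel '[[[0,0,0.015],[0,0,0]],[[0,0,0.03],[0,0,0]],[[0,0,0.045],[0,0,0]],[[0,0,0.055],[0,0,0]],[[0,0,0.055],[0,0,0]]]';  python3 -c "
from h import *
from plant import *
need(get_obs(),[.4675,-.2935],.03,83.67)"
```

```text
clock: 12.8
tool_pos: [0.4678, -0.2893, 0.0407]
orientation: [-179.8, -0.0, 83.7]
force: [-0.1, 0.0, 0.2]
opening: 0.0002
clock: 13.22
tool_pos: [0.4698, -0.2897, 0.0313]
orientation: [179.9, 0.0, 83.7]
force: [1.1, 1.2, 3.8]
opening: 0.0005
t 13.2167 dock xy mm [ -81.1 -309.9] z 31.3 ori [1.7986e+02 2.0000e-02 8.3680e+01] F [1.1 1.2 3.8]
shift [-0.02  -0.009  0.007] turn [0.0004 0.0001 0.    ]
```

Force 3.8 N at tip height 17.3 mm. A little further.

```bash
python3 -m handwheel '[[[0,0,0.005],[0,0,0]],[[0,0,0.01],[0,0,0]],[[0,0,0.014],[0,0,0]],[[0,0,0.014],[0,0,0]],[[0,0,0.014],[0,0,0]]]';  python3 -c "
from h import *
from plant import *
need(get_obs(),[.4675,-.2935],.03,83.67)"
```

```text
clock: 13.63
tool_pos: [0.4699, -0.2898, 0.03]
orientation: [179.8, 0.0, 83.7]
force: [-2.1, 6.1, 20.9]
opening: 0.0004
t 13.6333 dock xy mm [ -81.  -309.9] z 30.0 ori [1.7984e+02 4.0000e-02 8.3710e+01] F [-2.1  6.1 20.9]
shift [-0.02 -0.01 -0.  ] turn [0.0005 0.0001 0.0001]
```

It bottomed out: 20.9 N with the tip at 16.0 mm, which is the full 6 mm. Releasing, lifting clear and checking.

```bash
python3 -m handwheel '[[[0,0,-0.05],[0,0,0]],[[0,0,-0.2],[0,0,0]],[[0,0,-0.4],[0,0,0]],[[0,0,-0.6],[0,0,0]],[[0,0,-0.7],[0,0,0]]]'; python3 -m handwheel '[[[0.1,-0.5,-0.1],[0,0,0]],[[0.1,-0.5,-0.1],[0,0,0]],[[0.1,-0.5,-0.1],[0,0,0]],[[0.1,-0.5,-0.1],[0,0,0]],[[0.1,-0.5,-0.1],[0,0,0]]]';  python3 - <<'E'
from h import *
from plant import *
s=snapshot("top");s2=snapshot("side")
look(s,proj(s,np.r_[d2w([-.02,-.15]),.018])[0]);look(s2,proj(s2,np.r_[d2w([-.02,-.15]),.018])[0])
need(get_obs(),[.4675,-.2935],.03,83.67)
a=cv2.resize(s["color"][150:265,170:400,::-1],(780,390),interpolation=cv2.INTER_CUBIC)
b=cv2.resize(s2["color"][160:210,300:485,::-1],(780,210),interpolation=cv2.INTER_CUBIC)
cv2.imwrite("pics/end.png",np.vstack([a,b]))
E
```

```text
clock: 14.05
tool_pos: [0.4694, -0.2903, 0.1724]
orientation: [179.8, 0.1, 83.7]
force: [0.4, 0.2, 0.1]
opening: 0.0005
clock: 14.47
tool_pos: [0.3703, -0.2585, 0.1885]
orientation: [179.9, -0.0, 83.7]
force: [-0.2, -0.9, 0.2]
opening: 0.0005
disc [327.5 194.7] [ 8  8 55] dock mm [ -20.2 -151.4]
rect centre dock mm [ -21.8 -150.8] sides [36.6 39.2] yaw-dock [-1.1 -0.6]
disc [329.1 186.7] [ 9  5 32] dock mm [ -19.7 -150.8]
rect centre dock mm [ -20.6 -149.9] sides [45.  45.5] yaw-dock [ 16.8 -11.2]
t 14.5667 dock xy mm [-182.1 -290. ] z 187.9 ori [179.99   0.    83.66] F [0.1 0.6 0.1]
shift [-0.119  0.495  0.79 ] turn [ 0.  0. -0.]
```

View pics/end.png

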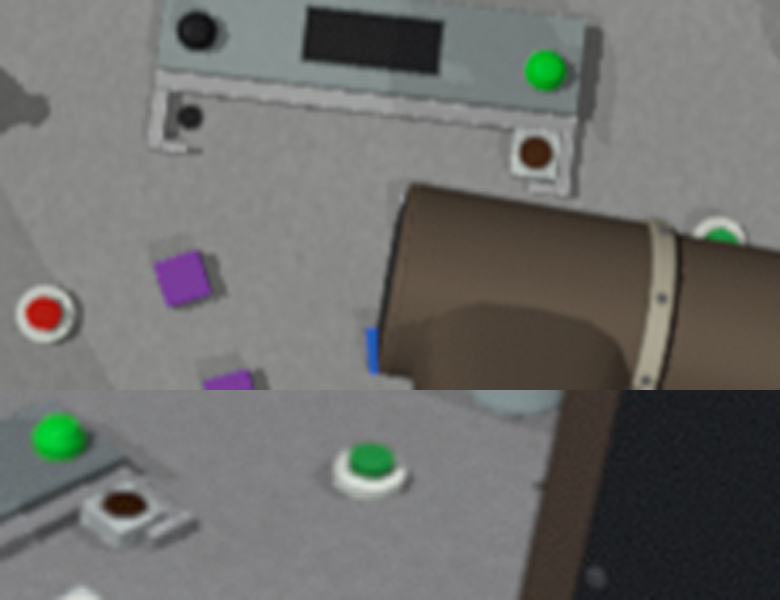

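The carrier is home, its yaw about 1° from the dock's. The green button is up, the red button is untouched and the tool is clear of everything.

```bash
python3 -c "
from plant import *
print(close_job())"
```

```text
the job is handed in; nothing more can be done
None
```

The job is done and handed in at about 14.6 s of the 54 s allowed; the hand-in gives no verdict. With closed fingers I pushed the brown carrier flat against the rail, slid it along the rail into the bay by the green lamp, then pressed the green button fully and released it.

**Against the rail:** the disc measured dock x = -20.0 mm, y = +40 mm, and the carrier was less than 1° out of square. A second check at y = -73 mm showed it still on the rail (x = -19.7 mm).

**Home in the bay:** the push stopped at 15 N against the end stop. In the last check the disc was at (-20.2, -151.4) mm from the top camera and (-19.7, -150.8) mm from the side; the seat is at (-20, -150) mm. The top view put it about 1° out of square.

**Start button:** it bottomed out at 20.9 N with the fingertip at 16.0 mm, which is the full 6 mm of travel. In the last picture it is up again.

**Checks that failed or disagreed:**
- My automatic fit of the carrier's outline gave useless angles in the shaded top views and in the side views. There I relied on the disc positions and the picture.
- The two cameras differ by up to 1 mm on the final position, inside the calibration tolerance.
- The arm hid the white carrier in the final top picture, so I did not measure it again. It was still standing there in earlier views and I saw no contact with it.

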